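# Clamp a charcoal block in the notched-rail bench clamp

## Task

Clamp the charcoal block in the bench clamp: hold the release bar up, slide the carriage against the block and on until you feel the block squeeze the spring pad gently (about 9 N), then let go so that the bar drops fully into the nearest notch and the clamp holds the block by itself. Charcoal is brittle, so never press it harder than about 15 N; keep it lying flat, do not force the bar against the teeth, and leave the tools around the clamp where they are.

Things in the scene. Friction and masses are not known exactly. Their poses are not given: they have to be found in the camera images.
- block_clamp: Bench clamp screwed to the bench: flat aluminium bed 100 wide (x) x 316 long (y) x 16 mm high with a toothed channel along its middle. Origin: centre of its underside, on the bench; z up, y along the rail. The carriage is at its -y end; a 58 mm high end post at its +y end carries a screw with a spring pad.
- end_post (a point): Point on the clamp's fixed end post, at the screw's axis: 147 mm to +y of the clamp's origin, 36 mm above the bench. The screw holds the spring pad (64 x 24 mm, facing -y) out by an unmeasured amount, different every time: the free pad's face is 87 to 132 mm to -y of this point. Pressed to +y the pad yields 20 mm at 1 N per mm from zero, then stops hard.
- carriage: Steel carriage 96 (x) x 50 mm (y) on the bed; its jaw plate's face is 25 mm to +y of the origin, its top 46 mm above the bench. Origin: on the bed's top (16 mm above the bench), mid-carriage, on the rail's centre line. Axes as the clamp's. Slides only along the clamp's y, 118 mm at most, with 0.6 N of friction and a drag of 8 N per m/s. Starts 2 to 14 mm from its -y end, the tooth down in a long parking slot.
- first_notch (a point): First notch of the rail, 97 mm to -y of the clamp's origin, at the bed's top. Fifteen notches follow one another every 6 mm to +y. The bar can drop home when the carriage's origin stands over a notch. Teeth have upright sides and rounded, greased tops; the bar's tooth has about 1 mm of play in a notch (let go, the pad pushes the carriage back by that), otherwise it locks both ways.
- bar_grip (a point): Middle of the release bar: dark steel cross-bar 74 long (along the clamp's x) x 12 x 12 mm, on two thin rods 27 mm either side of its middle. With the bar down its middle is 75 mm above the bench, directly above the carriage's origin, 29 mm above the tops of jaw and block. Pinched across its 12 mm (along y) it both lifts and moves the carriage along.
- release_bar (a joint): Lift of the release bar, m: 0 fully down (tooth home in a notch or in the parking slot), 0.012 against its upper stop. From 0.007 the tooth clears the teeth. A spring and the bar's weight press it down with about 6 N when down and 8 N when up.
- charcoal_block: Black charcoal soldering block bound with wire, 64 x 117 x 30 mm (x, y, z; 62 mm between the faces that are clamped), 90 g, brittle. Origin: centre of its underside. It lies loose and flat on the bed between jaw and pad, its x axis roughly along the rail, touching neither; the carriage can push it along the bed.
- brass_brush: Wooden brass brush, 18 x 189 x 24 mm, lying on the bench behind the clamp; leave it. Origin: centre of its underside, y along it.
- chasing_hammer: Chasing hammer, 59 x 196 x 26 mm, lying on the bench in front of the clamp; leave it. Origin: centre of its underside, y along its handle.
- tweezers: Steel tweezers, 14 x 142 x 9 mm, lying to the right of the clamp; leave them. Origin: centre of the underside, y along them.

How it is judged (in metres and radians):
On the way, in this order (a step that is already met when the one before it is completed fails the run):
1. the release bar is held up, its tooth clear of the teeth, before the jaw has reached the block (value of joint release_bar above 0.006 m and contact force between charcoal_block and carriage below 0.2 N), for 0.1 s.
2. with the bar held up, the carriage presses the block against the spring pad (value of joint release_bar above 0.006 m and contact force between charcoal_block and carriage above 2.5 N), for 0.1 s.
At the end, for the whole second after the job is handed in: The release bar is fully down in a notch (lift under 1.5 mm) and the clamp holds the block by itself: the jaw presses the block with 2 to 12 N; block and carriage are at rest, the block flat on the bed (within 0.06 rad, its underside within 4 mm of the bed's top) (value of joint release_bar below 0.0015 m and contact force between charcoal_block and carriage between 2 and 12 N and linear speed of each of carriage, charcoal_block below 0.005 m/s and angle between charcoal_block's own z axis and vertical below 0.06 rad and z of charcoal_block in the frame of block_clamp between 0.013 and 0.02 m); the robot touches nothing.
It fails at once if the jaw presses the charcoal block with more than 18 N (contact force between charcoal_block and carriage above 18 N).
It fails at once if the bar's tooth is forced against the teeth of the rail with more than 25 N (contact force between carriage and block_clamp above 25 N).
It fails at once if the block tips more than 0.2 rad or leaves the bed by more than 15 mm (angle between charcoal_block's own z axis and vertical above 0.2 rad or z of charcoal_block in the frame of block_clamp above 0.031 m).
It fails at once if the brush, hammer or tweezers are moved more than 25 mm (distance of any of brass_brush, chasing_hammer, tweezers from where it was at the start of the episode above 0.025 m).
It also fails if it takes over 51 s, if anything falls off the work surface, if the arm or the gripper's body presses on something with over 40 N, if the wrist force passes 120 N, or if a joint passes its speed limit or range.

## Robot

A 6-joint arm with a two-finger parallel gripper is mounted at the origin on a cart in front of the work surface, level with it; the furniture and walls round the work are solid. World frame = base frame: x ahead of the robot, y to its left, z up, the work surface at z = 0. Lengths are in mm, angles in rad, forces in N, time in s.
With the tool pointing down it reaches from about 350 to 775 mm from the base axis. Payload 7.3 kg.
Tool frame: the origin (TCP) lies on the front face of the gripper's body, between the roots of the fingers; the fingertips stand 66 mm ahead of it and the grasp point (between the pads) lies 47 mm ahead of it (bot.tcp_to_grasp is the z of the grasp point in the tool frame, in mm); z points along the fingers, y is the direction in which the jaws open and shut (so a half turn about z gives the same grasp; the last joint's range is limited). The gripper opens to 92 mm and grips with 3 to 60 N. Pads are 19 mm wide; open, the fingers measure 130 mm over their backs; the gripper's body (75 mm by 190 mm) begins 47 mm behind the grasp point.
Start: joints at [-1.336, 0.342, 1.524, -0, 1.275, -0.146], TCP at [195.145, -487.398, 292.241] pointing down, gripper open.
Joint ranges: [-2.53, 2.53], [-0.77, 2.02], [0.04, 2.7], [-1, 4.14], [0.28, 2.66], [-3.11, 3.11]. Speed limits (rad/s): [2.57, 2.57, 3.14, 3.14, 3.14, 3.14].

## Interface

Orientations are given as [roll, pitch, yaw] about the fixed x, y, z axes, in that order (R = Rz(yaw) Ry(pitch) Rx(roll)).
In Python, from plant import bot gives the robot as it stands.
- The arm moves only by the tool carry_out, never from a script. Its argument "deltas" is a list that holds one entry, the list of rows, each a list of 4 numbers: the shift along the tool's x, y, z in mm, then the turn about the tool's z in units of 5 degrees (1.0 is 5 degrees). A call has 1 to 20 rows; each row is the pose to reach, as a shift and turn from the pose commanded when the call began, along the tool's axes at that moment; what a row does not reach only later rows make up. A row lasts 1/10 s, in which the tool goes at most 50 mm and 8.59 degrees, less where a joint would pass 70% of its speed; a pose out of reach is approached as far as the arm can. A call with a gripper value outside its range is refused whole. "fingers" is the finger opening in mm, from 0 to 91.8, set as the call begins (left out, the last holds). The fingers move at their own pace and stop on an object; the grip force is fixed at half the most. Time passes only in rows, so rows that repeat a pose let the fingers close. It gives the time, the measured TCP pose, the force and the opening at its end, in the units of the state.
- bot.get_obs(): the state, without advancing time (a new reading comes with each control period).
- bot.capture(name): name is "side" or "top"; returns (picture, depth): 384x512x3 uint8, blue, green, red; 384x512 float32, mm along the optical axis (not along the pixel's ray), 0 where there is no reading.
- bot.camera_model(name): a dict with "K" (3x3 intrinsics, pixels), "camera_from_world" (4x4, takes a point from world to camera coordinates). Camera axes: x right, y down, z forward; pixel columns grow to the right and rows downward; lengths in mm; the calibration is good to about 2 mm. A picture is of the moment at which its call begins. camera_model takes no time and is no camera call.
- bot.close_job(): hands the job in, once; it reports no verdict.
The state is a dict: "time": time; "joint_positions": joint angles; "dq": joint speeds; "tau": joint torques, N m; "tool_pos": TCP position; "tcp_rot": TCP orientation; "contact_force": force on the tool from outside, world axes, zero at the start; "moment": the same for the moment, N m; "grip_width": finger opening in mm.
Only numpy, scipy, OpenCV 4.12 (cv2) and the standard library are available. Lean on these libraries where they do the work, as an engineer would, in place of code of your own. Each camera call takes 0.05 s, during which the arm holds its last target. There are 200 camera calls.

## Working session

There is one attempt and no reset: what is moved stays moved. The work goes in short steps, Python scripts to look and compute and a tool call to move; the robot and the scene stay as the last step left them, time stands still between calls to the robot, and variables do not carry over. Pictures are saved under pics/ and viewed, about 8 in all and at most 12, crops included, and the job is handed in when it is done.

Besides the shell and the picture viewer there is one more tool, called after "Emit:" as name(argument=value, ...), one argument or row to a line, values as JSON. carry_out: Moves the arm, as the interface text tells. Its arguments: {"type":"object","properties":{"deltas":{"type":"array","items":{"type":"array","items":{"type":"array","items":{"type":"number"}}}},"fingers":{"type":"number"}},"required":["deltas"]}

```bash
mkdir -p pics; ls
python3 - <<'E'
from plant import bot
import cv2,numpy as np
for n in("top","side"):
    p,d=bot.capture(n); cv2.imwrite(f"pics/{n}0.png",p); np.save(f"{n}0.npy",d)
    m=bot.camera_model(n); print(n,np.round(m["K"],1).tolist(),np.round(m["camera_from_world"],3).tolist())
print(bot.get_obs())
E
```

```text
pics
top [[362.6, 0.0, 254.1], [0.0, 362.6, 189.3], [0.0, 0.0, 1.0]] [[0.002, -1.0, -0.0, -89.676], [-0.987, -0.002, -0.158, 492.205], [0.158, 0.0, -0.987, 862.946], [0.0, 0.0, 0.0, 1.0]]
side [[500.1, 0.0, 261.1], [0.0, 500.1, 192.0], [0.0, 0.0, 1.0]] [[-0.868, -0.496, 0.018, 385.956], [-0.258, 0.42, -0.87, 234.282], [0.424, -0.76, -0.493, 714.255], [0.0, 0.0, 0.0, 1.0]]
{'time': 0.1, 'joint_positions': array([-1.33599140e+00,  3.42686478e-01,  1.52489660e+00,  3.62781053e-05,
        1.27539478e+00, -1.46009061e-01]), 'dq': array([-0.00158299, -0.00020466, -0.00339704, -0.00141749,  0.00014324,
        0.00028488]), 'tau': array([ 1.45248472e-03, -4.32003951e+01, -2.44694513e+01,  7.19036884e-02,
        5.26618038e-02, -6.25449115e-05]), 'tool_pos': array([ 195.09360686, -487.12586218,  291.60572887]), 'tcp_rot': array([-3.14022724e+00, -2.35857414e-04,  3.80803237e-01]), 'contact_force': array([ 0.35871833, -0.18446235, -0.54743744]), 'moment': array([-0.03288099, -0.00839573,  0.00736083]), 'grip_width': 91.83151115716713}
```

View pics/top0.png

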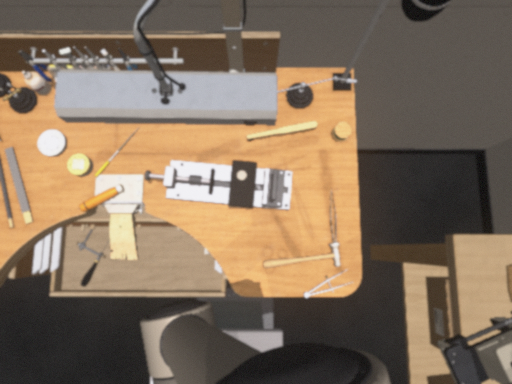

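View pics/side0.png

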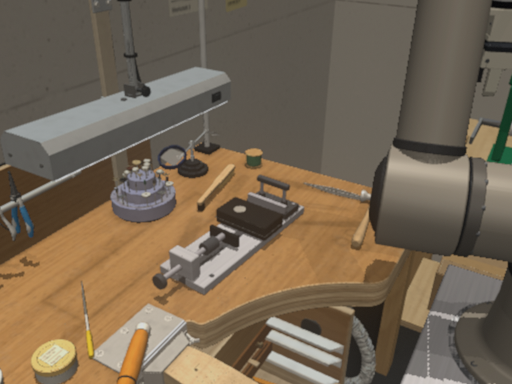

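The top view shows the clamp bed at about (166–292, 160–210), with +y to the left. The carriage and bar are at about (278,187), the block at (242,185) and the pad near (210,182). Next I'll measure with depth.

```bash
cat > h.py <<'E'
import numpy as np,cv2
from plant import bot
def cloud(n,d):
    m=bot.camera_model(n);K=np.array(m["K"]);T=np.linalg.inv(np.array(m["camera_from_world"]))
    v,u=np.mgrid[:384,:512];c=np.stack([(u-K[0,2])/K[0,0]*d,(v-K[1,2])/K[1,1]*d,d],-1)
    w=c@T[:3,:3].T+T[:3,3]; w[d==0]=np.nan; return w
def box(w,lo,hi):
    return np.all((w>lo)&(w<hi),-1)
E
python3 - <<'E'
from h import *
for n in("top","side"):
    d=np.load(n+"0.npy");p=cv2.imread(f"pics/{n}0.png");w=cloud(n,d)
    if n=="top":
        for q in[(175,165),(285,205),(278,187),(242,175),(300,230),(160,90)]:print(q,np.round(w[q[1],q[0]]))
    reg=box(w,[350,-300,-50],[700,250,200])
    for nm,a,b in[("bed",11,21),("block/jaw",40,52),("post",53,62),("bar",72,90)]:
        m=reg&(w[...,2]>a)&(w[...,2]<b)
        k,l,s,_=cv2.connectedComponentsWithStats(m.astype(np.uint8))
        for i in range(1,k):
            if s[i,4]>15:
                q=w[l==i];r=cv2.minAreaRect(q[:,:2].astype(np.float32));print(n,nm,s[i,4],np.round(r[0],1),np.round(r[1],1),round(r[2],1),np.round(np.median(q[:,2]),1),q[:,:2].min(0).round(),q[:,:2].max(0).round())
p=cv2.imread("pics/top0.png")[145:225,140:310];cv2.imwrite("pics/c.png",cv2.resize(p,None,fx=4.7,fy=4.7,interpolation=cv2.INTER_CUBIC))
E
```

```text
(175, 165) [558. 114.  21.]
(285, 205) [ 456. -167.   19.]
(278, 187) [ 499. -149.   33.]
(242, 175) [527. -59.  49.]
(300, 230) [ 394. -206.    0.]
(160, 90) [632.  82. 308.]
top bed 816 [545.3  49.1] [158.1  41.9] 84.3 17.2 [517. -30.] [573. 126.]
top bed 151 [ 524.5 -104.6] [21.6 55. ] 85.0 17.1 [ 497. -117.] [553. -94.]
top bed 265 [ 494.9 -173.5] [19.4 99.7] 84.5 16.9 [ 445. -186.] [ 544. -159.]
top bed 929 [487.2  54.8] [159.4  41.9] 84.7 17.0 [461. -25.] [512. 135.]
top bed 164 [ 475.1 -123.2] [67.1 50.9] 84.4 16.7 [ 448. -154.] [502. -89.]
top block/jaw 1134 [506.8 -60.4] [ 61.9 115.3] 85.0 47.1 [447. -93.] [566. -27.]
top block/jaw 298 [519.8  64. ] [103.7  61.6] 81.1 45.4 [482.  11.] [544. 120.]
top block/jaw 147 [ 499.9 -118. ] [ 9.9 89.7] 84.7 47.0 [ 455. -126.] [ 545. -111.]
top block/jaw 88 [527.7 159.3] [22.5 47.2] 4.8 43.2 [515. 136.] [538. 182.]
top post 176 [522.3 120.8] [22.6 50.1] 85.0 58.9 [497. 108.] [547. 133.]
top bar 156 [ 499. -138.] [12. 74.] 84.6 81.5 [ 462. -146.] [ 536. -129.]
side bed 31 [ 655.2 -219.5] [ 5.  69.9] 11.3 14.1 [ 647. -254.] [ 663. -186.]

[... 741 characters left out ...]
. -109.]
side block/jaw 54 [694.4 -13.9] [22.5 13.1] 69.5 46.4 [685. -26.] [700.  -4.]
side block/jaw 1217 [507.4 -61.4] [ 66.1 117.3] 84.3 47.6 [447. -96.] [566. -23.]
side block/jaw 400 [504.2  43.9] [60.9 83.5] 17.0 45.2 [480.  10.] [545.  93.]
side block/jaw 348 [517.4 149.1] [51.7 66.2] 8.9 44.7 [497. 113.] [547. 183.]
side post 34 [692.3 -53.1] [13.3 26.8] 27.9 58.1 [685. -66.] [700. -39.]
side post 48 [687.9 -23.1] [28.6 23.8] 89.3 55.9 [676. -37.] [700.  -9.]
side post 314 [522.1 119.9] [24.3 51.4] 81.9 58.9 [496. 107.] [547. 133.]
side bar 41 [ 694.7 -100.1] [29.5  7.9] 83.3 85.0 [ 691. -115.] [700. -86.]
side bar 234 [ 497.8 -138.4] [14.2 74. ] 83.8 80.5 [ 461. -148.] [ 535. -128.]
```

View pics/c.png

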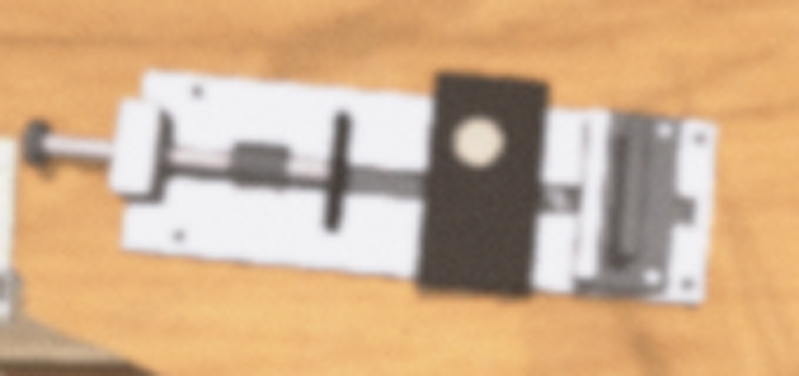

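The crop confirms the layout: bar at about crop (623,200), block (485,185), pad (338,172). I'll check pad face, clamp frame and lamp clearance numerically.

Run:
```python
from h import *
th=np.deg2rad(5.1);ey=np.array([np.sin(th),np.cos(th)]);ex=np.array([np.cos(th),-np.sin(th)]);o=np.array([508.6,-25.9])
for n in("top","side"):
    w=cloud(n,np.load(n+"0.npy"));q=w[...,:2]-o;cx=q@ex;cy=q@ey;z=w[...,2]
    m=(cy>0)&(cy<75)&(abs(cx)>12)&(abs(cx)<31)&(z>26)&(z<52); print(n,"pad",m.sum(),np.percentile(cy[m],[2,10,25,50,75,90]).round(1),np.percentile(cx[m],[2,98]).round(1), np.median(z[m]))
    m=(abs(z-17)<3)&(abs(cx)<60)&(abs(cy)<180);print("bed y",np.percentile(cy[m],[0.3,1,99,99.7]).round(1),"x",np.percentile(cx[m],[.5,99.5]).round(1))
    m=(abs(z-81)<6)&(abs(cx)<60)&(abs(cy)<180);print("bar y",cy[m].mean().round(1),np.percentile(cy[m],[2,98]).round(1),"x",cx[m].mean().round(1))
    m=(abs(z-59)<5)&(abs(cx)<60)&(cy>100)&(cy<165);print("post y",cy[m].mean(),np.percentile(cy[m],[2,98]).round(1),"x",cx[m].mean().round(1))
    m=(abs(z-47)<5)&(cy>-85)&(cy<10);print("block y",np.percentile(cy[m],[1,50,99]).round(1),"x",np.percentile(cx[m],[1,99]).round(1))
    m=(z>150)&(w[...,0]>400)&(w[...,0]<750)&(w[...,1]>-250)&(w[...,1]<300)
    for a in range(150,420,30):
        k=m&(z>=a)&(z<a+30)
        if k.sum():print("lamp z",a,k.sum(),np.percentile(w[k],[1,99],axis=0).round()[:,:2].tolist())
```

```text
top pad 67 [39.4 39.7 40.  42.3 44.6 46.3] [-30.7  29.9] 44.898870033666185
bed y [-157.2 -156.1  153.9  156.8] x [-49.5  49.9]
bar y -112.5 [-118.3 -106.8] x -0.7
post y 146.32638493380142 [136.2 156.9] x 0.7
block y [-65.5 -34.7  -3.6] x [-55.1 319.5]
lamp z 210 72 [[591.0, -129.0], [592.0, 45.0]]
lamp z 240 1084 [[586.0, -129.0], [593.0, 275.0]]
lamp z 270 10078 [[592.0, -128.0], [683.0, 276.0]]
lamp z 300 234 [[610.0, 45.0], [649.0, 84.0]]
lamp z 330 107 [[629.0, 58.0], [645.0, 81.0]]
lamp z 360 108 [[632.0, 62.0], [643.0, 78.0]]
lamp z 390 120 [[632.0, 62.0], [642.0, 78.0]]
side pad 194 [39.1 41.5 44.  45.2 45.9 46.5] [-30.6  30.5] 40.47866066721184
bed y [-155.3 -146.7  157.   157.5] x [-50.3  50.3]
bar y -111.0 [-118.7 -106.3] x -1.6
post y 147.98962590539332 [136.4 157.2] x -1.6
block y [-65.7 -29.7   5.2] x [-444.1  318.7]
lamp z 210 258 [[591.0, -128.0], [598.0, 226.0]]
lamp z 240 4124 [[589.0, -123.0], [681.0, 280.0]]
lamp z 270 7632 [[591.0, -125.0], [673.0, 279.0]]
lamp z 300 354 [[609.0, 52.0], [649.0, 84.0]]
lamp z 330 203 [[630.0, 58.0], [647.0, 80.0]]
lamp z 360 179 [[631.0, 61.0], [642.0, 80.0]]
lamp z 390 194 [[632.0, 62.0], [642.0, 80.0]]
```

Emit:
carry_out(
  deltas=[
    [[25,-13,5,0.3],[60,-32,15,0.8],[100,-53,28,1.3],[140,-74,38,1.9],[180,-95,50,2.4],[220,-116,60,2.9],[260,-137,71,3.4],[300,-158,83,4.0],[340,-179,94,4.5],[370,-194,102,4.9],[395,-207,109,5.2],[407.2,-213.8,112,5.38],[407.2,-213.8,112,5.38],[407.2,-213.8,112,5.38],[407.2,-213.8,112,5.38]],
  ],
  fingers=60,
)

```text
time: 1.6
tool_pos: [493.2, -138.3, 180.4]
tcp_rot: [3.141, 0.0, -0.089]
contact_force: [0.6, 1.1, 0.3]
grip_width: 60.0
```

Emit:
carry_out(
  deltas=[
    [[0,-1,15,0],[0,-1,30,0],[0,-1,45,0],[0,-1,54,0],[0,-1,58,0],[0,-1,58,0],[0,-1,58,0]],
  ],
)

```text
time: 2.3
tool_pos: [494.0, -136.9, 122.8]
tcp_rot: [3.141, -0.001, -0.089]
contact_force: [0.7, -0.4, -0.1]
grip_width: 60.2
```

Emit:
carry_out(
  deltas=[
    [[0,0,0,0],[0,0,0,0],[0,0,0,0],[0,0,0,0],[0,0,0,0],[0,0,0,0],[0,0,0,0],[0,0,0,0],[0,0,0,0],[0,0,0,0]],
  ],
  fingers=8,
)

```text
time: 3.3
tool_pos: [493.8, -136.6, 122.2]
tcp_rot: [3.142, -0.0, -0.089]
contact_force: [0.0, 0.5, 0.3]
grip_width: 12.2
```

Emit:
carry_out(
  deltas=[
    [[0,0,-2,0],[0,0,-4,0],[0,0,-6,0],[0,0,-8,0],[0,0,-9.5,0],[0,0,-10,0],[0,0,-10,0],[0,0,-10,0],[0,0,-10,0]],
  ],
)

```text
time: 4.2
tool_pos: [493.8, -136.6, 132.2]
tcp_rot: [3.142, 0.0, -0.089]
contact_force: [2.5, -0.6, -7.8]
grip_width: 11.4
```

Run:
```python
from h import *
p,d=bot.capture("side");cv2.imwrite("pics/s1.png",cv2.resize(p[130:300,150:350],None,fx=3.5,fy=3.5))
for i in range(4):
    o=bot.get_obs();print(o["time"],o["tool_pos"].round(2),o["contact_force"].round(2),round(o["grip_width"],2));bot.capture("top")
```

```text
4.25 [ 493.77 -136.57  132.18] [ 2.58 -1.25 -7.61] 11.44
4.3 [ 493.78 -136.6   132.17] [ 2.82 -0.87 -7.94] 11.74
4.35 [ 493.78 -136.56  132.16] [ 2.24 -1.31 -7.87] 11.24
4.4 [ 493.79 -136.55  132.17] [ 1.54 -0.12 -8.46] 11.23
```

View pics/s1.png

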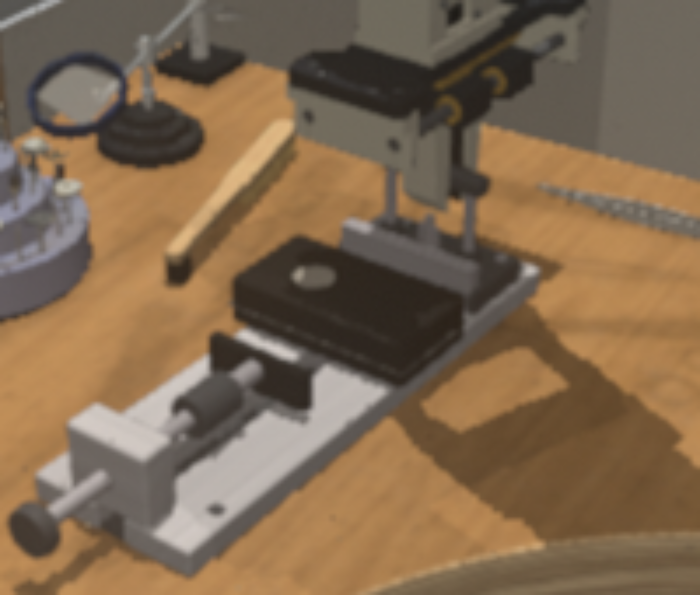

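The bar is up with the expected 8 N of spring load, the jaw at about (410,255) is clear of the block, and the tools are untouched. Now slide towards the pad.

Emit:
carry_out(
  deltas=[
    [[0,-3,0,0],[0,-7,0,0],[0,-11,0,0],[0,-14,0,0],[0,-17,0,0],[0,-20,0,0],[0,-23,0,0],[0,-26,0,0],[0,-30,0,0],[0,-34,0,0],[0,-38,0,0],[0,-42,0,0],[0,-46,0,0],[0,-50,0,0],[0,-53,0,0],[0,-55,0,0],[0,-56,0,0],[0,-56,0,0],[0,-56,0,0],[0,-56,0,0]],
  ],
)

```text
time: 6.45
tool_pos: [498.9, -80.8, 132.3]
tcp_rot: [-3.142, -0.0, -0.089]
contact_force: [4.3, -0.3, -8.0]
grip_width: 12.0
```

```bash
cat > m.py <<'E'
from h import *
P=[];F=[];G=[]
for i in range(8):
    o=bot.get_obs();P.append(o["tool_pos"]);F.append(o["contact_force"]);G.append(o["grip_width"]);bot.capture("side")
P=np.mean(P,0);s=np.array([.0889,.996]);f=np.mean(F,0)
print(o["time"],"tcp",P.round(2),"cy",((P[:2]-[508.6,-25.9])@s).round(2),"F",f.round(2),"Fy",(f[:2]@s).round(2),"sd",np.std(F,0).round(2),"grip",np.mean(G).round(2))
E
python3 m.py
```

```text
6.8 tcp [498.89 -80.83 132.26] cy -55.57 F [ 4.7   0.15 -7.2 ] Fy 0.56 sd [0.45 0.37 0.56] grip 11.61
```

Emit:
carry_out(
  deltas=[
    [[0.2,-2,0,0],[0.2,-4,0,0],[0.3,-6,0,0],[0.3,-8,0,0],[0.3,-9,0,0],[0.3,-10,0,0],[0.3,-10,0,0],[0.3,-10,0,0]],
  ],
)

```text
time: 7.65
tool_pos: [499.8, -70.8, 132.2]
tcp_rot: [-3.142, 0.0, -0.089]
contact_force: [4.0, -1.1, -9.0]
grip_width: 11.4
```

```bash
python3 m.py
```

```text
8.0 tcp [499.87 -70.8  132.17] cy -45.5 F [ 3.51 -0.97 -7.8 ] Fy -0.66 sd [0.58 0.51 0.65] grip 11.7
```

Emit:
carry_out(
  deltas=[
    [[0.1,-1,0,0],[0.2,-2,0,0],[0.2,-3,0,0],[0.2,-3,0,0],[0.2,-3,0,0]],
  ],
)

```text
time: 8.55
tool_pos: [500.2, -68.1, 132.1]
tcp_rot: [3.141, 0.001, -0.089]
contact_force: [1.5, -5.3, -8.3]
grip_width: 11.8
```

```bash
python3 m.py
```

```text
8.9 tcp [500.16 -68.15 132.13] cy -42.83 F [ 0.78 -4.97 -7.74] Fy -4.88 sd [0.33 0.37 0.43] grip 11.73
```

Emit:
carry_out(
  deltas=[
    [[0.1,-1,0,0],[0.2,-2,0,0],[0.2,-3,0,0],[0.2,-3,0,0],[0.2,-3,0,0]],
  ],
)

```text
time: 9.45
tool_pos: [500.4, -65.5, 132.1]
tcp_rot: [3.14, 0.001, -0.089]
contact_force: [-0.8, -6.6, -8.0]
grip_width: 11.8
```

```bash
python3 m.py
```

```text
9.8 tcp [500.43 -65.57 132.08] cy -40.23 F [-0.21 -7.45 -7.88] Fy -7.44 sd [0.45 0.47 0.42] grip 11.73
```

Emit:
carry_out(
  deltas=[
    [[0.1,-1,0,0],[0.1,-2,0,0],[0.1,-3,0,0],[0.1,-3.4,0,0],[0.1,-3.4,0,0],[0.1,-3.4,0,0]],
  ],
)

```text
time: 10.45
tool_pos: [500.7, -62.9, 132.1]
tcp_rot: [3.139, 0.001, -0.088]
contact_force: [-1.0, -11.6, -7.9]
grip_width: 11.6
```

```bash
python3 m.py
```

```text
10.8 tcp [500.71 -62.89 132.08] cy -37.55 F [ -1.2  -11.54  -7.72] Fy -11.6 sd [0.61 0.25 0.36] grip 11.69
```

Emit:
carry_out(
  deltas=[
    [[0,0,1,0],[0,0,2,0],[0,0,3,0],[0,0,3.6,0],[0,0,3.6,0]],
  ],
)

```text
time: 11.35
tool_pos: [500.7, -62.8, 128.6]
tcp_rot: [3.14, 0.001, -0.089]
contact_force: [-1.3, -11.0, -6.2]
grip_width: 11.6
```

```bash
python3 m.py
```

```text
11.7 tcp [500.73 -62.77 128.59] cy -37.42 F [ -1.61 -10.73  -6.63] Fy -10.83 sd [0.45 0.4  0.66] grip 11.63
```

Emit:
carry_out(
  deltas=[
    [[0,0,0.5,0],[0,0,1,0],[0,0,1.2,0],[0,0,1.2,0]],
  ],
)

```text
time: 12.15
tool_pos: [500.8, -62.4, 127.5]
tcp_rot: [3.14, 0.001, -0.089]
contact_force: [0.1, -8.4, -5.8]
grip_width: 11.6
```

```bash
python3 m.py
```

```text
12.5 tcp [500.76 -62.4  127.46] cy -37.05 F [-0.81 -8.71 -5.84] Fy -8.75 sd [0.42 0.35 0.53] grip 11.75
```

Emit:
carry_out(
  deltas=[
    [[0,-0.3,0,0],[0,-0.4,0.5,0],[0,-0.4,1,0],[0,-0.4,1.2,0],[0,-0.4,1.2,0]],
  ],
)

```text
time: 13.05
tool_pos: [500.8, -62.2, 126.1]
tcp_rot: [3.14, 0.001, -0.088]
contact_force: [-0.8, -10.0, -6.7]
grip_width: 11.9
```

```bash
python3 m.py
```

```text
13.4 tcp [500.78 -62.17 126.12] cy -36.83 F [-1.05 -9.59 -6.94] Fy -9.64 sd [0.48 0.59 0.43] grip 11.76
```

Spring load persists at about 4 mm lift, so the tooth is in the notch. Lower the rest.

Emit:
carry_out(
  deltas=[
    [[0,0,0.8,0],[0,0,1.6,0],[0,0,2.4,0],[0,0,3.0,0],[0,0,3.0,0],[0,0,3.0,0]],
  ],
)

```text
time: 14.05
tool_pos: [500.8, -62.1, 123.2]
tcp_rot: [3.14, 0.001, -0.088]
contact_force: [-1.5, -8.6, -6.2]
grip_width: 11.6
```

```bash
python3 m.py
```

```text
14.4 tcp [500.78 -62.14 123.21] cy -36.79 F [-1.18 -9.25 -6.11] Fy -9.32 sd [0.29 0.5  0.43] grip 11.65
```

Emit:
carry_out(
  deltas=[
    [[0,0,0.5,0],[0,0.3,0.8,0],[0,0.6,0.8,0],[0,0.9,0.8,0],[0,0.9,0.8,0]],
  ],
)

```text
time: 14.95
tool_pos: [500.8, -62.4, 122.4]
tcp_rot: [3.141, 0.001, -0.089]
contact_force: [-0.4, -6.3, -5.8]
grip_width: 11.5
```

```bash
python3 m.py
```

```text
15.3 tcp [500.76 -62.34 122.42] cy -37.0 F [-0.91 -5.71 -5.75] Fy -5.77 sd [0.5  0.49 0.48] grip 11.55
```

Load is moving to the tooth. Release, then rise.

Emit:
carry_out(
  deltas=[
    [[0,0,0,0],[0,0,0,0],[0,0,0,0],[0,0,0,0],[0,0,0,0],[0,0,0,0],[0,0,0,0],[0,0,0,0]],
  ],
  fingers=50,
)

```text
time: 16.15
tool_pos: [501.2, -62.1, 122.4]
tcp_rot: [3.142, -0.0, -0.089]
contact_force: [-0.1, -0.8, -0.9]
grip_width: 49.9
```

Emit:
carry_out(
  deltas=[
    [[0,0,-5,0],[0,0,-15,0],[0,0,-35,0],[0,0,-55,0],[-20,0,-65,0],[-50,0,-70,0],[-90,0,-75,0],[-120,0,-75,0],[-120,0,-75,0],[-120,0,-75,0]],
  ],
)

```text
time: 17.15
tool_pos: [382.1, -51.6, 198.5]
tcp_rot: [3.141, -0.003, -0.089]
contact_force: [0.3, -0.3, -0.3]
grip_width: 49.8
```

Run:
```python
from h import *
th=np.deg2rad(5.1);ey=np.array([np.sin(th),np.cos(th)]);ex=np.array([np.cos(th),-np.sin(th)]);o=np.array([508.6,-25.9])
for n in("top","side"):
    p,d=bot.capture(n);w=cloud(n,d)
    cv2.imwrite(f"pics/{n}9.png",cv2.resize(p[130:300,150:350],None,fx=3.5,fy=3.5))
    q=w[...,:2]-o;cx=q@ex;cy=q@ey;z=w[...,2]
    m=(abs(cx)<38)&(cy>-60)&(cy<-15)&(z>62)&(z<110);print(n,"bar cy",cy[m].mean().round(1),"z",np.percentile(z[m],[5,50,95]).round(1))
    m=(abs(cx)<50)&(cy>-8)&(cy<46)&(z>35);A=np.c_[cx[m],cy[m],np.ones(m.sum())]
    print("block plane",np.linalg.lstsq(A,z[m],rcond=None)[0].round(3),np.median(z[m]).round(1))
    m=(abs(cx)>12)&(abs(cx)<31)&(cy>46)&(cy<75)&(z>26)&(z<52);print("pad/block cy",np.percentile(cy[m],[2,50,98]).round(1) if m.any() else None)
print(bot.get_obs()["contact_force"].round(2))
```

```text
top bar cy -38.6 z [78.7 81.9 84.5]
block plane [-0.0000e+00  3.0000e-03  4.7255e+01] 47.3
pad/block cy [46.4 51.1 56.2]
side bar cy -36.6 z [66.2 79.9 83.5]
block plane [ 3.0000e-03 -2.1000e-02  4.7988e+01] 47.7
pad/block cy [46.5 54.  56.7]
[-0.33  0.54 -0.24]
```

View pics/side9.png

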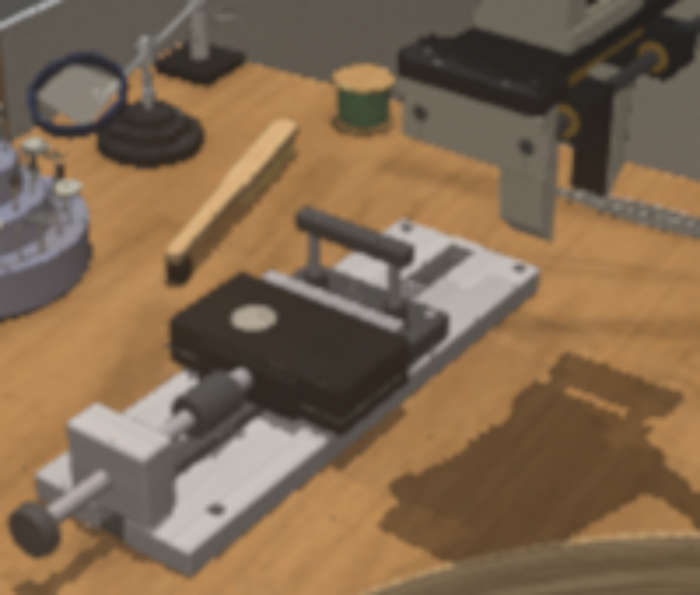

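The block sits flat between the jaw (about (310,290)) and the pad (about (250,385)). The bar's top is at 81.9 mm, against 81.5 mm when parked, so it is down. The robot is clear.

```bash
python3 -c "
from plant import bot
print(bot.close_job())"
```

```text
the job is handed in; nothing more can be done
None
```

The charcoal block is clamped and the job is handed in, at about 17 s on the robot's clock. No verdict came back, so the checks below are my own.

I lifted the bar about 10 mm with the jaw still clear of the block. Then I slid the carriage until the tool's own force reading along the rail was about 11.6 N, roughly 10 N on the block after friction. Next I lowered the bar step by step into the notch 37 mm to -y of the clamp's origin, let go and backed off.

**What the last checks showed:**
- **Bar:** its top is at 81.9 mm in the top camera and 79.9 mm in the side camera. It read 81.5 mm and 80.5 mm when parked down, so it is home to within measuring noise.
- **Block:** it lies flat, with its top at about 47.5 mm and a slope of no more than 0.02 rad. It touches both jaw and pad.
- **Holding force:** I estimate 9 N from about 9 to 10 mm of pad compression. I could not measure it directly after letting go.
- **Robot and tools:** the robot touches nothing and reads about 0 N. The brush had not visibly moved in the last picture; I did not measure the tools or check the hammer and tweezers again.

**What disagreed:**
- **Carriage position:** the two cameras differ by 2 mm (-38.6 and -36.6 mm), which is within the stated calibration. The arm's own reading was -37.0 mm.
- **Force against travel:** it rose a little faster than 1 N per mm over the last few millimetres, probably from friction.

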